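# Send ground dowel pins down the diverter chute into the carton

### The job

Swing the flap of the sheet-metal chute over so that it closes the branch leading to the round tin and leaves the branch to the rectangular carton open. Then take the scoop, pour its three steel pins into the top of the chute so that all of them slide down into the carton, and set the empty scoop back upright on the bench. Leave the flap where you set it.

Things in the scene. Friction and masses are not known exactly. Their poses are not given: they have to be found in the camera images.
- chute: Fixed open sheet-metal chute on grey legs, sloping down 25 degrees along its +x; +y is left looking downhill. Origin: on the bench below the flap's pivot, where the chute floor is 107 mm up. Below the pivot it forks to two exits at x = 91 mm (level), y = +79 and -79 mm, floor 65 mm up. The carton stands under one exit, a round tin (120 mm across, 42 mm high) under the other.
- chute_inlet (a point): Where to pour: on the floor in the middle of the chute's upper channel, 135 mm uphill (level) of the pivot, 170 mm above the bench. Axes as the chute's. The channel is 111 mm wide inside, its side walls 42 mm high (tops at most 227 mm above the bench). Its upper end, 37 mm behind this point, has a low back wall with its top 202 mm above the bench. Good within 20 mm along x and y.
- flap (a joint): Upright steel blade, 100 mm long, 38 mm high, pointing uphill from the pivot. 0 rad = along the chute's middle; positive = its uphill end is swung to the chute's +y side, closing the +y branch, so parts run to the -y exit; negative = the reverse. Stops at +0.52 and -0.52. Starts near the middle; stiff hinge (about 1 N at the peg), stays where left.
- flap_peg (a point): Grip point on the flap's peg: dark round steel peg, 12 mm thick, 75 mm uphill of the pivot, standing square to the chute floor (leans 25 degrees downhill). The point is 18 mm below the peg's top, 38 mm above the flap's edge, 76 mm off the floor (square to it). From middle to either stop it moves 37 mm sideways (chute y), 9 mm along chute +x, 4 mm down. Its axes turn with the flap.
- scoop_grip (a point): Centre of the loose scoop's wooden handle bar, 75 mm above its underside; z up. Bar 20 mm wide (y), 18 mm high, 70 mm long (x, from -45 to +25 mm). Under it a steel pan 120 x 68 mm, walls 28 mm high, back plate 69 mm. The +x end is open, its lip 75 mm ahead of (+x) and 72 mm below this point. 0.24 kg. Pins slide out when +x is tipped down over 10 to 15 degrees; 45 degrees empties it.
- carton: Plain open rectangular cardboard carton, loose on the bench under one of the chute's two exits (which one varies), 130 mm (x) by 110 mm (y), 42 mm high, walls 3 mm. Origin: centre of its underside.
- pin1: One of the three equal bright steel dowel pins, 12 mm in diameter, 30 mm long, 26 g, lying loose in the scoop at the start. Origin: its centre; x along its length. Slippery.
- pin2: One of the three equal bright steel dowel pins, 12 mm in diameter, 30 mm long, 26 g, lying loose in the scoop at the start. Origin: its centre; x along its length. Slippery.
- pin3: One of the three equal bright steel dowel pins, 12 mm in diameter, 30 mm long, 26 g, lying loose in the scoop at the start. Origin: its centre; x along its length. Slippery.
Not all that is in view belongs to the job. What is shaped like the part that bears scoop_grip but red is not meant.

How it is judged:
On the way, in this order (a step that is already met when the one before it is completed fails the run):
1. the flap is swung to the tin's side (at least 20 of its 30 degrees), closing that branch (((y of carton in the frame of chute above 0 m and value of joint flap below -0.35 rad) or (y of carton in the frame of chute below 0 m and value of joint flap above 0.35 rad))), for 0.2 s.
2. pins run down the chute (((x of pin1 in the frame of chute between -0.09 and 0.085 m and y of pin1 in the frame of chute between -0.11 and 0.11 m and z of pin1 in the frame of chute between 0.06 and 0.165 m) or (x of pin2 in the frame of chute between -0.09 and 0.085 m and y of pin2 in the frame of chute between -0.11 and 0.11 m and z of pin2 in the frame of chute between 0.06 and 0.165 m) or (x of pin3 in the frame of chute between -0.09 and 0.085 m and y of pin3 in the frame of chute between -0.11 and 0.11 m and z of pin3 in the frame of chute between 0.06 and 0.165 m))).
At the end, for the whole second after the job is handed in: all three pins lie at rest inside the upright carton, the flap is still on the tin's side (at least 20 degrees off the middle), and the scoop stands upright (within 10 degrees) on the bench, its handle centre 65 to 90 mm up (x of pin1 in the frame of carton between -0.066 and 0.066 m and y of pin1 in the frame of carton between -0.056 and 0.056 m and z of pin1 in the frame of carton between 0 and 0.045 m and linear speed of each of pin1, pin2, pin3 below 0.03 m/s and x of pin2 in the frame of carton between -0.066 and 0.066 m and y of pin2 in the frame of carton between -0.056 and 0.056 m and z of pin2 in the frame of carton between 0 and 0.045 m and x of pin3 in the frame of carton between -0.066 and 0.066 m and y of pin3 in the frame of carton between -0.056 and 0.056 m and z of pin3 in the frame of carton between 0 and 0.045 m and angle between carton's own z axis and vertical below 0.15 rad and ((y of carton in the frame of chute above 0 m and value of joint flap below -0.35 rad) or (y of carton in the frame of chute below 0 m and value of joint flap above 0.35 rad)) and height (world z) of scoop_grip between 0.065 and 0.09 m and angle between scoop_grip's own z axis and vertical below 0.17 rad); the robot touches nothing.
It also fails if it takes over 64 s, if anything falls off the work surface, if the arm or the gripper's body presses on something with over 40 N, if the wrist force passes 120 N, or if a joint passes its speed limit or range.

### The arm

A 7-joint arm with a two-finger parallel gripper is mounted at the origin on the work surface. World frame = base frame: x ahead of the robot, y to its left, z up, the work surface at z = 0. Lengths are in m, angles in rad, forces in N, time in s.
With the tool pointing down it reaches from about 0.35 to 0.9 m from the base axis. Payload 8.1 kg.
Tool frame: the origin (TCP) lies at the very end of the fingers, on their centre line; the grasp point (between the pads) lies 19 mm behind it; z points along the fingers, y is the line along which they close (so a half turn about z gives the same grasp; the last joint's range is limited). The gripper opens to 92 mm and grips with 3 to 60 N. Pads are 19 mm wide; open, the fingers measure 130 mm over their backs; the gripper's body (75 mm by 190 mm) begins 47 mm behind the grasp point.
Start: joints at [1.136, 0.434, 0.025, 1.573, -0.012, 1.134, -0.075], TCP at [0.204, -0.591, 0.227] pointing down, gripper open.
Joint ranges: [-2.62, 2.62], [-0.44, 2.09], [-1.27, 1.32], [0.08, 2.57], [-1.32, 4.46], [0.12, 2], [-2.74, 2.74]. Speed limits (rad/s): [2.22, 2.22, 3.01, 3.01, 3.14, 3.14, 3.14].

### API

Orientations are given as a rotation vector (axis times angle).
In Python, from cell import arm gives the robot as it stands.
- The arm moves only by the tool drive_tool, never from a script. Its argument "targets" is a list of rows, each a list of 7 numbers: the turn, a rotation vector about the world's x, y, z in units of 5 degrees (1.0 is 5 degrees), then the shift along the world's x, y, z in units of 40 mm (1.0 is 40 mm), then the opening, from 0 (shut) to 1 (fully open). In form: [[wx, wy, wz, dx, dy, dz, fingers], ...]. A call has 1 to 5 rows; each row is the pose to reach, as a shift and turn from the pose commanded when the call began; what a row does not reach only later rows make up. A row lasts 1/10 s, in which the tool goes at most 50 mm and 8.59 degrees, less where a joint would pass 70% of its speed; a pose out of reach is approached as far as the arm can. A call with a gripper value outside its range is refused whole. The fingers move at their own pace and stop on an object; "force" is the grip in N (left out, the last holds). Time passes only in rows, so rows that repeat a pose let the fingers close. It gives the time, the measured TCP pose, the force, the opening and the grip force at its end, in the units of the state.
- arm.observe(): the state, without advancing time (a new reading comes with each control period).
- arm.get_image(name): name is "scene" or "side" or "wrist"; returns a dict with "pixels" (480x640x3 uint8, red, green, blue), "intrinsics" (3x3 intrinsics, pixels), "rvec" (rotation vector, rad) and "tvec" (3), from world to camera coordinates, as OpenCV has them; the wrist camera has in their place "mount" (4x4, takes a point from camera to tool coordinates, whose origin is the TCP and whose axes are the flange's). Camera axes: x right, y down, z forward; pixel columns grow to the right and rows downward; lengths in m; the calibration is good to about 2 mm. A picture is of the moment at which its call begins: read the wrist's pose just before it. There is no depth.
- arm.sign_off(): hands the job in; it is judged then, once.
The state is a dict: "clock": time; "joints": joint angles; "dq": joint speeds; "joint_efforts": joint torques, N m; "position": TCP position; "ee_rot": TCP orientation; "force": force on the tool from outside, world axes, zero at the start; "ft_torque": the same for the moment, N m; "width": opening from 0.0 (shut) to 1.0 (fully open); "gripper_force": force on a finger pad.
Only numpy, scipy, OpenCV 4.12 (cv2) and the standard library are available. Lean on these libraries where they do the work, as an engineer would, in place of code of your own. Each camera call takes 0.05 s, during which the arm holds its last target. There are 200 camera calls.

## Working session

There is one attempt and no reset: what is moved stays moved. The work goes in short steps, Python scripts to look and compute and a tool call to move; the robot and the scene stay as the last step left them, time stands still between calls to the robot, and variables do not carry over. Pictures are saved under pics/ and viewed, at most 10 in all, crops included, and the job is handed in when it is done.

Besides the shell and the picture viewer there is one more tool, called after "Call:" in YAML: its name, and indented under it one key for each argument. drive_tool: Moves the arm, as the interface text tells. Its arguments: {"type":"object","properties":{"targets":{"type":"array"},"force":{"type":"number"}},"required":["targets"]}

```bash
mkdir -p pics; ls; cat > h.py <<'E'
import cv2,numpy as np
from cell import arm
R=lambda v:cv2.Rodrigues(np.array(v,float))[0]
def cam(name):
    s=arm.observe(); d=arm.get_image(name)
    if name=="wrist":
        T=np.eye(4);T[:3,:3]=R(s["ee_rot"]);T[:3,3]=s["position"];M=T@np.array(d["mount"])
        W=np.linalg.inv(M);Rc,t=W[:3,:3],W[:3,3]
    else: Rc,t=R(d["rvec"]),np.array(d["tvec"]).ravel()
    return d["pixels"],np.array(d["intrinsics"]),Rc,t
def ray(c,u,v):
    _,K,Rc,t=c; d=Rc.T@np.linalg.inv(K)@[u,v,1]; return -Rc.T@t,d/np.linalg.norm(d)
def onz(c,u,v,z):
    o,d=ray(c,u,v); return o+d*(z-o[2])/d[2]
def proj(c,p):
    _,K,Rc,t=c; q=K@(Rc@np.array(p,float)+t); return q[:2]/q[2]
def tri(c1,a,c2,b):
    o1,d1=ray(c1,*a);o2,d2=ray(c2,*b)
    s=np.linalg.lstsq(np.stack([d1,-d2],1),o2-o1,rcond=None)[0]
    p,q=o1+s[0]*d1,o2+s[1]*d2; return (p+q)/2,np.linalg.norm(p-q)
def save(c,n): cv2.imwrite("pics/"+n,cv2.cvtColor(c[0],cv2.COLOR_RGB2BGR))
E
python3 - <<'E'
from h import *
import pickle
print(arm.observe())
for n in("scene","side"):
    c=cam(n);save(c,n+"0.png");pickle.dump(c,open(n+".pkl","wb"));print(n,-c[2].T@c[3])
E
```

```text
pics
{'clock': 0.0, 'joints': array([ 1.13637435,  0.43521351,  0.02497624,  1.5740833 , -0.01157224,
        1.13399959, -0.07511621]), 'dq': array([ 2.33896955e-04, -1.74498697e-03,  1.05146764e-03, -1.05371224e-03,
        1.33751172e-05, -8.87445316e-04, -7.68200843e-04]), 'joint_efforts': array([-3.92170041e-04, -6.67853093e+01,  9.84536223e-01, -3.14459431e+01,
       -6.05199533e-02,  4.28507896e-02,  1.35092664e-04]), 'position': array([ 0.20337514, -0.59045157,  0.22595624]), 'ee_rot': array([-3.09699253e+00, -5.18469493e-01,  6.61947438e-04]), 'force': array([ 0.42090802,  0.21285925, -0.05227886]), 'ft_torque': array([-0.04902308,  0.01315636,  0.01656022]), 'gripper_force': 0.0, 'width': 1.002747555960025}
scene [0.95377142 0.68603473 0.81297926]
side [0.11415156 0.67426988 0.58480145]
```

View pics/scene0.png

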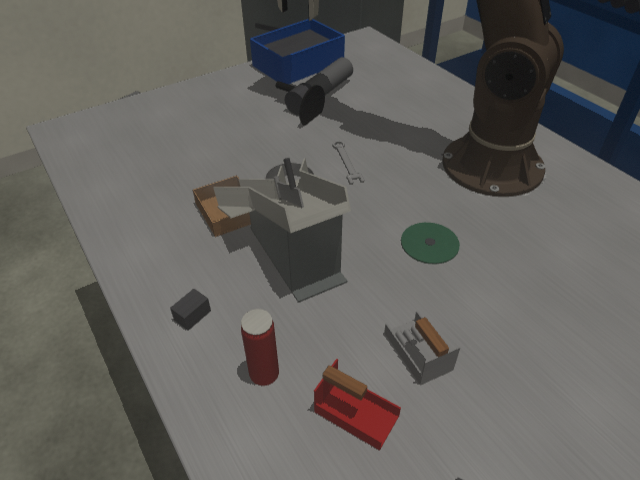

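View pics/side0.png

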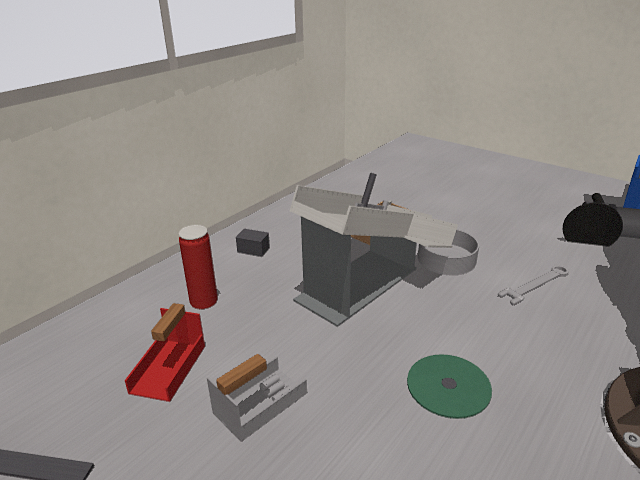

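Scene: grey scoop (432,336) with pins, red decoy scoop (345,380), chute with peg (290,172), carton (222,205), tin behind it (290,172). Side: grey scoop (243,373), red decoy (168,322), peg (370,190), tin (447,250), carton behind (390,207). The steel-grey scoop holding the pins is the one meant. I'll confirm it in an enlarged crop.

```bash
python3 - <<'E'
import cv2,numpy as np
a=cv2.imread("pics/scene0.png");b=cv2.imread("pics/side0.png")
f=lambda im,x,y:cv2.resize(im[y:y+100,x:x+133],(399,300),interpolation=cv2.INTER_CUBIC)
f2=lambda im,x,y:cv2.resize(im[y:y+150,x:x+200],(399,300),interpolation=cv2.INTER_CUBIC)
cv2.imwrite("pics/m1.png",np.vstack([np.hstack([f2(a,190,150),f2(b,285,165)]),np.hstack([f(a,360,295),f(b,190,345)])]))
E
```

```text
(no output)
```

View pics/m1.png

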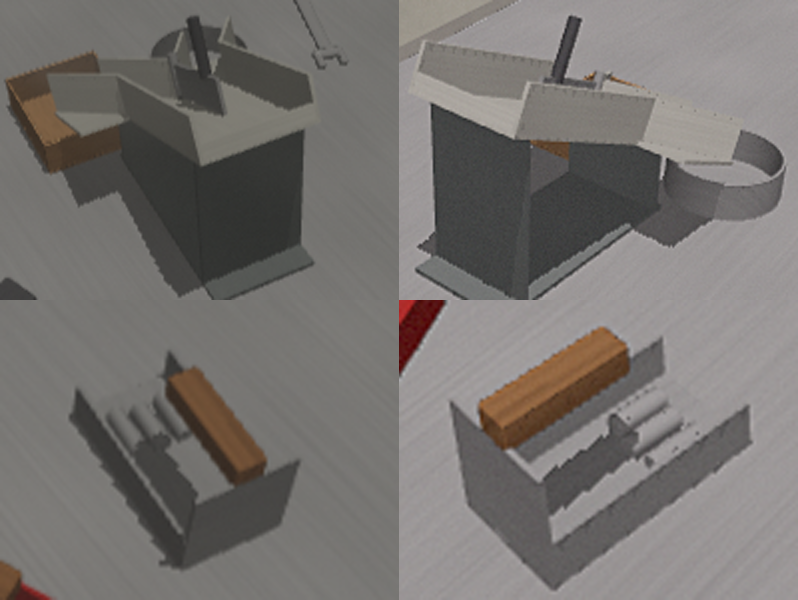

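The crop shows a grey steel scoop with three bright pins and a wooden handle, so it is the right one. The carton is on the chute's +y side and the tin on -y, so the flap must go negative.

```bash
python3 - <<'E'
from h import *
import pickle
a=pickle.load(open("scene.pkl","rb"));b=pickle.load(open("side.pkl","rb"))
S=lambda x,y:(190+x/2,150+y/2);D=lambda x,y:(285+(x-399)/2,165+y/2)
s=lambda x,y:(360+x/3,295+(y-300)/3);d=lambda x,y:(190+(x-399)/3,345+(y-300)/3)
P={}
for n,p,q in[("pegtop",S(193,18),D(573,18)),("+ytop",S(193,118),D(425,42)),("-ytop",S(308,75),D(525,85)),("+ybot",S(200,165),D(414,95)),("-ybot",S(318,125),D(518,138)),
 ("hfront",s(182,374),d(617,337)),("hback",s(251,466),d(493,416)),("scoopback bottom",s(185,565),d(556,588))]:
    P[n],e=tri(a,p,b,q);print(n,P[n].round(4),"gap",round(e*1e3,1))
w=P["+ytop"]-P["-ytop"];print(np.hypot(*w[:2]),"yaw",np.arctan2(w[1],w[0])-np.pi/2)
w=P["+ybot"]-P["-ybot"];print(np.hypot(*w[:2]),"yaw",np.arctan2(w[1],w[0])-np.pi/2)
h=P["hfront"]-P["hback"];print("handle",np.linalg.norm(h),np.arctan2(h[1],h[0]))
hs=[onz(a,*s(182,374),.084),onz(a,*s(251,466),.084)];print(hs)
hs=[onz(b,*d(617,337),.084),onz(b,*d(493,416),.084)];print(hs)
T=R(arm.observe()["ee_rot"]);print(T)
E
```

```text
pegtop [ 0.5648 -0.0332  0.2235] gap 1.0
+ytop [0.6351 0.0858 0.2233] gap 2.7
-ytop [0.5239 0.0953 0.2233] gap 2.2
+ybot [0.6378 0.0984 0.1789] gap 0.4
-ybot [0.5223 0.1094 0.1796] gap 5.2
hfront [0.5129 0.3118 0.0811] gap 2.9
hback [0.5222 0.379  0.0809] gap 2.4
scoopback bottom [ 0.5242  0.3549 -0.0551] gap 0.2
0.11156711611870623 yaw -1.656523771412941
0.11604585134709347 yaw -1.6657379082359562
handle 0.06788456515191967 -1.7086843662054336
[array([0.51530352, 0.31484862, 0.084     ]), array([0.52451212, 0.38157708, 0.084     ])]
[array([0.51098644, 0.31211804, 0.084     ]), array([0.52000837, 0.37946487, 0.084     ])]
[[ 9.45485421e-01  3.25663901e-01 -5.84723918e-04]
 [ 3.25664402e-01 -9.45484514e-01  1.31569750e-03]
 [-1.24372229e-04 -1.43439657e-03 -9.99998964e-01]]
```

The measurements agree. The chute origin comes out near (0.565, -0.062) with +x at -95°. The peg top is at z 0.2235, where 0.224 was expected, and the handle is 68 mm long where 70 was expected. I'm moving above the peg.

Call:
drive_tool:
  targets:
    - [0,0,0.85,0.6,0.93,0.5,1]
    - [0,0,1.7,1.2,1.86,1.0,1]
    - [0,0,2.55,1.8,2.79,1.5,1]
    - [0,0,3.4,2.4,3.72,2.0,1]
    - [0,0,4.25,3.0,4.65,2.5,1]
  force: 30

```text
clock: 0.6
position: [0.324, -0.4031, 0.3273]
ee_rot: [-2.948, -1.085, 0.0]
force: [1.1, -0.2, 0.1]
width: 1.001
gripper_force: 0.0
```

Call:
drive_tool:
  targets:
    - [0,0,0.85,0.6,0.93,0,1]
    - [0,0,1.7,1.2,1.86,0,1]
    - [0,0,2.55,1.8,2.79,0,1]
    - [0,0,3.4,2.4,3.72,0,1]
    - [0,0,4.25,3.0,4.65,0,1]

```text
clock: 1.1
position: [0.444, -0.2173, 0.3266]
ee_rot: [-2.698, -1.61, 0.0]
force: [0.5, -0.7, -0.0]
width: 1.001
gripper_force: 0.0
```

Call:
drive_tool:
  targets:
    - [0,0,0.85,0.6,0.93,0,1]
    - [0,0,1.7,1.2,1.86,0,1]
    - [0,0,2.55,1.8,2.79,0,1]
    - [0,0,3.4,2.4,3.72,0,1]
    - [0,0,4.25,3.0,4.65,0,1]

```text
clock: 1.6
position: [0.5641, -0.0315, 0.3265]
ee_rot: [-2.354, -2.08, 0.001]
force: [0.4, -0.0, -0.4]
width: 1.001
gripper_force: 0.0
```

```bash
python3 - <<'E'
from h import *
import pickle
c=cam("wrist");save(c,"w1.png");s=arm.observe();print(s["clock"],s["position"],R(s["ee_rot"]).round(3),s["joints"].round(3))
pickle.dump(c,open("w1.pkl","wb"));print("expected pegtop px",proj(c,[.5648,-.0332,.2235]))
E
```

```text
1.65 [ 0.56658853 -0.02331677  0.32623306] [[ 0.111  0.994  0.001]
 [ 0.994 -0.111  0.005]
 [ 0.005  0.    -1.   ]] [ 0.324  0.323 -0.507  1.529  0.155  1.329 -0.309]
expected pegtop px [323.65407704 239.32719943]
```

View pics/w1.png

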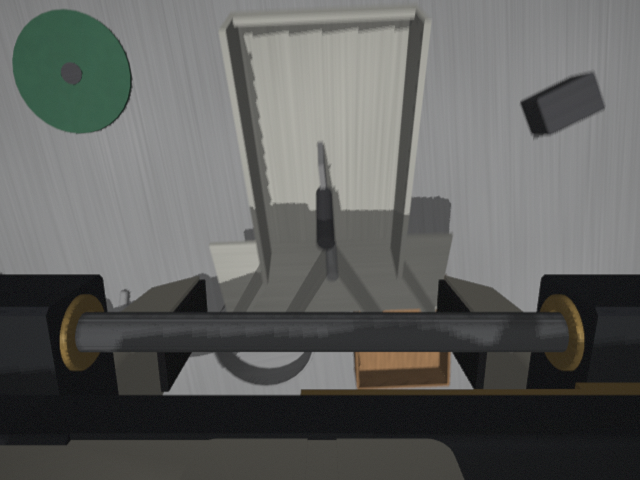

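The wrist view shows the peg top at (324,238), where (324,239) was predicted, with the flap near the middle. The carton is at lower right (403,350) and the tin at lower left. I'm going down and gripping the peg.

Call:
drive_tool:
  targets:
    - [0,0,0,0.03,0.18,-0.9,1]
    - [0,0,0,0.03,0.18,-1.8,1]
    - [0,0,0,0.03,0.18,-2.6,1]
    - [0,0,0,0.03,0.18,-3.4,1]
    - [0,0,0,0.03,0.18,-3.4,1]

```text
clock: 2.15
position: [0.5617, -0.0264, 0.1866]
ee_rot: [-2.354, -2.073, 0.01]
force: [-1.3, 0.3, -0.4]
width: 0.997
gripper_force: 0.0
```

Call:
drive_tool:
  targets:
    - [0,0,0,0,0,0,0.0]
    - [0,0,0,0,0,0,0.0]
    - [0,0,0,0,0,0,0.0]
    - [0,0,0,0,0,0,0.0]
    - [0,0,0,0,0,0,0.0]
  force: 10

```text
clock: 2.65
position: [0.5651, -0.0258, 0.1915]
ee_rot: [2.357, 2.076, 0.001]
force: [-0.6, 0.2, -0.3]
width: 0.616
gripper_force: 0.0
```

Call:
drive_tool:
  targets:
    - [0,0,0,0,0,0,0.0]
    - [0,0,0,0,0,0,0.0]
    - [0,0,0,0,0,0,0.0]
    - [0,0,0,0,0,0,0.0]
    - [0,0,0,0,0,0,0.0]

```text
clock: 3.15
position: [0.5647, -0.0257, 0.1907]
ee_rot: [-2.357, -2.077, 0.0]
force: [0.6, 0.1, 0.5]
width: 0.179
gripper_force: 0.0
```

Call:
drive_tool:
  targets:
    - [0,0,0,0,0,0,0.0]
    - [0,0,0,0,0,0,0.0]
    - [0,0,0,0,0,0,0.0]

```text
clock: 3.45
position: [0.5648, -0.0258, 0.1907]
ee_rot: [2.357, 2.077, 0.0]
force: [0.6, 0.1, 0.0]
width: 0.127
gripper_force: 10.0
```

Call:
drive_tool:
  targets:
    - [0,0,0,-0.19,0.01,0,0.0]
    - [0,0,0,-0.37,0.02,-0.01,0.0]
    - [0,0,0,-0.55,-0.02,-0.03,0.0]
    - [0,0,0,-0.73,-0.07,-0.06,0.0]
    - [0,0,0,-0.9,-0.13,-0.1,0.0]

```text
clock: 3.95
position: [0.5316, -0.0297, 0.1878]
ee_rot: [2.354, 2.075, 0.012]
force: [21.4, 6.7, -8.5]
width: 0.148
gripper_force: 10.3
```

Call:
drive_tool:
  targets:
    - [0,0,0,-0.03,-0.01,0,0.0]
    - [0,0,0,-0.03,-0.01,0,0.0]
    - [0,0,0,-0.03,-0.01,0,0.0]

```text
clock: 4.25
position: [0.5323, -0.0299, 0.1881]
ee_rot: [2.353, 2.074, 0.015]
force: [20.1, 2.3, -12.0]
width: 0.136
gripper_force: 10.1
```

Call:
drive_tool:
  targets:
    - [0,0,0,0.05,0,0.05,0.6]
    - [0,0,0,0.05,0,0.05,0.6]
    - [0,0,0,0.05,0,0.05,0.6]
    - [0,0,0,0.05,0,0.05,0.6]
    - [0,0,0,0.05,0,0.05,0.6]

```text
clock: 4.75
position: [0.5291, -0.0313, 0.1887]
ee_rot: [-2.357, -2.076, 0.001]
force: [-0.3, -0.6, -0.7]
width: 0.522
gripper_force: 0.0
```

Call:
drive_tool:
  targets:
    - [0,0,0,0,0,0.5,0.6]
    - [0,0,0,0,0,1.2,0.6]
    - [0,0,0,0,0,2.0,1]
    - [0,0,0,0,0.5,2.8,1]
    - [0,0,0,0,1.4,3.0,1]

```text
clock: 5.25
position: [0.531, 0.0229, 0.3121]
ee_rot: [2.36, 2.068, 0.005]
force: [0.7, 0.5, 0.4]
width: 0.809
gripper_force: 0.0
```

Call:
drive_tool:
  targets:
    - [0,0,0,0,1.1,0,1]
    - [0,0,0,0,2.2,0,1]
    - [0,0,0,0,3.3,0,1]
    - [0,0,0,-0.2,4.4,0,1]
    - [0,0,0,-0.3,5.5,0,1]

```text
clock: 5.75
position: [0.5167, 0.2463, 0.3087]
ee_rot: [2.357, 2.077, -0.001]
force: [-0.3, 0.7, 0.2]
width: 0.995
gripper_force: 0.0
```

```bash
python3 - <<'E'
from h import *
import pickle
arm.get_image("side");arm.get_image("side")
c=cam("wrist");save(c,"w2.png");s=arm.observe();print(s["clock"],s["position"],R(s["ee_rot"]).round(3),s["joints"].round(3))
pickle.dump(c,open("w2.pkl","wb"))
a=cv2.cvtColor(c[0],cv2.COLOR_RGB2BGR);d=cv2.cvtColor(cam("scene")[0],cv2.COLOR_RGB2BGR)
cv2.imwrite("pics/m2.png",np.vstack([cv2.resize(a,(533,400)),cv2.resize(d[140:240,180:380],(533,200))]))
E
```

```text
5.9 [0.51587832 0.24830884 0.30864557] [[ 0.12   0.993 -0.001]
 [ 0.993 -0.12   0.001]
 [ 0.001 -0.001 -1.   ]] [-0.098  0.362 -0.614  1.54   0.211  1.308 -0.857]
```

View pics/m2.png

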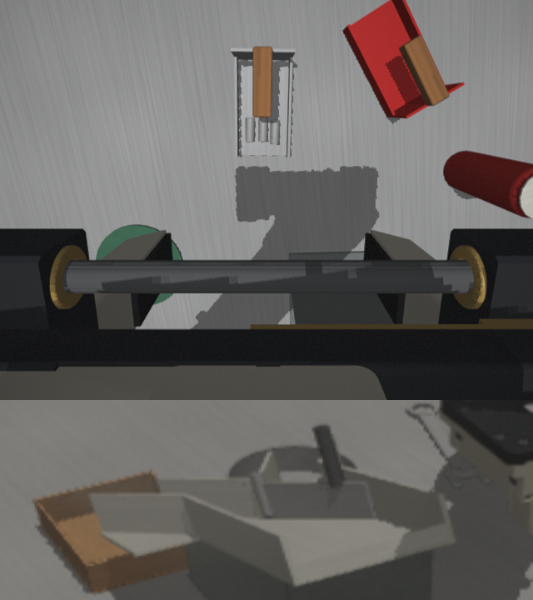

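The flap lies against the tin branch, with the peg on the -y side. The wrist view shows the scoop handle at about (262,82) in the display, with the pins near the lip, and the red bottle at far right. I'm measuring the handle by a colour mask.

```bash
python3 - <<'E'
from h import *
import pickle
c=pickle.load(open("w2.pkl","rb"))
h=cv2.cvtColor(c[0],cv2.COLOR_RGB2HSV)
m=cv2.inRange(h,(5,90,60),(22,255,255));m[:,400:]=0;m[200:]=0
q=cv2.boxPoints(cv2.minAreaRect(cv2.findNonZero(m)));print(q)
for z in(.084,):
  w=np.array([onz(c,*p,z) for p in q]);print(w.round(4))
for p,z in(((314,140.5),.084),((315.2,55.2),.084),((281,187),.005),((352,187),.005)):print(onz(c,*p,z).round(4))
E
```

```text
[[304.  56.]
 [326.  56.]
 [326. 140.]
 [304. 140.]]
[[0.514  0.3798 0.084 ]
 [0.5323 0.3776 0.084 ]
 [0.5244 0.3093 0.084 ]
 [0.5052 0.3115 0.084 ]]
[0.5139 0.3101 0.084 ]
[0.5234 0.3793 0.084 ]
[0.4704 0.2638 0.005 ]
[0.5473 0.2548 0.005 ]
```

Call:
drive_tool:
  targets:
    - [0,0,0,0.04,1.1,-0.3,1]
    - [0,0,0,0.04,2.16,-0.8,1]
    - [0,0,0,0.04,2.16,-1.8,1]
    - [0,0,0,0.04,2.16,-2.8,1]
    - [0,0,0,0.04,2.16,-3.8,1]

```text
clock: 6.45
position: [0.52, 0.3291, 0.1552]
ee_rot: [2.359, 2.073, -0.0]
force: [0.9, 0.0, -0.4]
width: 1.0
gripper_force: 0.0
```

Call:
drive_tool:
  targets:
    - [0,0,0,0,0,-0.8,1]
    - [0,0,0,0,0,-1.5,1]
    - [0,0,0,0,0,-2.1,1]
    - [0,0,0,0,0,-2.5,1]
    - [0,0,0,0,0,-2.5,1]

```text
clock: 6.95
position: [0.5188, 0.3286, 0.0547]
ee_rot: [2.359, 2.074, -0.006]
force: [0.5, -0.4, -0.2]
width: 1.0
gripper_force: 0.0
```

Call:
drive_tool:
  targets:
    - [0,0,0,0,0,0,0]
    - [0,0,0,0,0,0,0]
    - [0,0,0,0,0,0,0]
    - [0,0,0,0,0,0,0]
    - [0,0,0,0,0,0,0]
  force: 35

```text
clock: 7.45
position: [0.5194, 0.3312, 0.0573]
ee_rot: [2.357, 2.077, 0.001]
force: [-0.1, 0.4, 0.1]
width: 0.616
gripper_force: 0.0
```

Call:
drive_tool:
  targets:
    - [0,0,0,0,0,0,0]
    - [0,0,0,0,0,0,0]
    - [0,0,0,0,0,0,0]
    - [0,0,0,0,0,0,0]
    - [0,0,0,0,0,0,0]

```text
clock: 7.95
position: [0.519, 0.3311, 0.0567]
ee_rot: [-2.357, -2.077, 0.0]
force: [-1.1, 0.0, -1.1]
width: 0.212
gripper_force: 35.0
```

The handle is gripped at width 0.212, which is 19.5 mm. I'm lifting with the scoop tipped slightly back, then carrying it to the inlet.

Call:
drive_tool:
  targets:
    - [0,0,0,0,0,0.15,0]
    - [0,0,0,0,0,0.4,0]
    - [0,0,0,0,0,0.8,0]
    - [-0.2,0.02,0,0,0,1.3,0]
    - [-0.5,0.06,0,0,0,1.8,0]

```text
clock: 8.45
position: [0.5194, 0.3306, 0.1307]
ee_rot: [2.335, 2.056, -0.051]
force: [-0.7, 0.6, -4.7]
width: 0.219
gripper_force: 35.0
```

Call:
drive_tool:
  targets:
    - [-0.3,0.04,0,0,0,0.5,0]
    - [-0.6,0.08,0,0,0,1.1,0]
    - [-0.9,0.11,0,0,0,1.7,0]
    - [-1.1,0.14,0,0,0,2.3,0]
    - [-1.1,0.14,0,0,0,2.9,0]

```text
clock: 8.95
position: [0.5186, 0.3319, 0.2471]
ee_rot: [2.283, 2.014, -0.16]
force: [-0.3, 0.2, -3.5]
width: 0.215
gripper_force: 35.0
```

Call:
drive_tool:
  targets:
    - [0,0,0,0.2,-0.4,0.4,0]
    - [0,0,0,0.5,-1.0,0.7,0]
    - [0,0,0,0.8,-1.7,1.1,0]
    - [0,0,0,1.1,-2.4,1.4,0]
    - [0,0,0,1.3,-3.1,1.5,0]

```text
clock: 9.45
position: [0.5719, 0.2064, 0.3076]
ee_rot: [2.284, 2.012, -0.155]
force: [-0.1, -1.0, -3.8]
width: 0.213
gripper_force: 35.0
```

Call:
drive_tool:
  targets:
    - [0,0,0,0.2,-0.6,0,0]
    - [0,0,0,0.3,-1.1,0,0]
    - [0,0,0,0.37,-1.4,0,0]
    - [0,0,0,0.37,-1.59,0,0]
    - [0,0,0,0.37,-1.59,0,0]

```text
clock: 9.95
position: [0.5858, 0.143, 0.3052]
ee_rot: [2.285, 2.011, -0.16]
force: [0.0, -0.3, -4.2]
width: 0.215
gripper_force: 35.0
```

```bash
python3 - <<'E'
from h import *
import pickle
arm.get_image("wrist")
s=arm.observe();print(s["clock"],s["position"],R(s["ee_rot"]).round(3),s["joints"].round(3),s["force"],s["gripper_force"])
a=cam("scene");b=cam("side");f=lambda c:cv2.cvtColor(c[0],cv2.COLOR_RGB2BGR)
pickle.dump((a,b),open("p1.pkl","wb"))
cv2.imwrite("pics/m3.png",np.hstack([cv2.resize(f(a)[100:280,200:400],(400,360)),cv2.resize(f(b)[80:260,250:450],(400,360))]))
E
```

```text
10.0 [0.5855942  0.14407648 0.30509713] [[ 0.124  0.992 -0.017]
 [ 0.982 -0.126 -0.139]
 [-0.14   0.    -0.99 ]] [-0.063  0.438 -0.516  1.43   0.324  1.423 -0.737] [-0.71570327  0.74025879 -3.4991639 ] 34.99364197254181
```

View pics/m3.png

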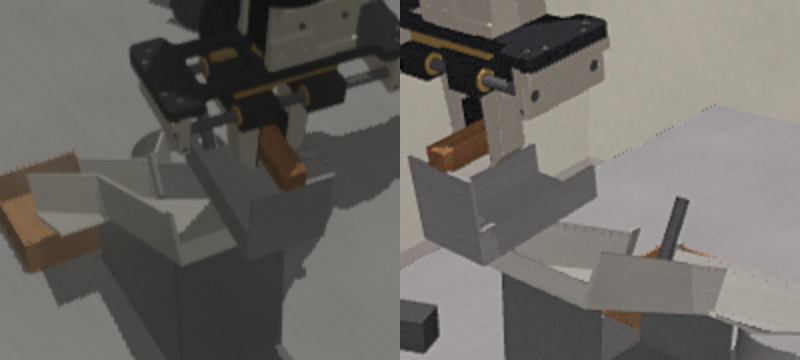

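The scoop is held securely with its lip over the inlet. I'm pouring slowly by pivoting about the lip.

Call:
drive_tool:
  targets:
    - [0.5,-0.06,0,0,0,-0.25,0]
    - [1.0,-0.12,0,0,0,-0.5,0]
    - [1.6,-0.2,0,0.01,0,-0.75,0]
    - [2.6,-0.32,0,0,-0.13,-0.76,0]
    - [3.57,-0.45,0,-0.02,-0.26,-0.76,0]

```text
clock: 10.6
position: [0.5848, 0.1349, 0.2743]
ee_rot: [-2.262, -1.998, -0.201]
force: [-0.6, -0.2, -3.6]
width: 0.213
gripper_force: 35.0
```

Call:
drive_tool:
  targets:
    - [0.4,-0.05,0,-0.01,-0.06,0,0]
    - [0.8,-0.1,0,-0.02,-0.12,0,0]
    - [1.2,-0.15,0,-0.02,-0.18,0,0]
    - [1.6,-0.2,0,-0.03,-0.24,0,0]
    - [2.0,-0.25,0,-0.04,-0.3,-0.01,0]

```text
clock: 11.1
position: [0.5832, 0.1221, 0.2742]
ee_rot: [-2.163, -1.909, -0.383]
force: [-0.5, 0.3, -1.8]
width: 0.217
gripper_force: 35.0
```

Call:
drive_tool:
  targets:
    - [0.4,-0.05,0,-0.01,-0.07,0.01,0]
    - [0.8,-0.1,0,-0.02,-0.14,0.02,0]
    - [1.2,-0.15,0,-0.02,-0.2,0.03,0]
    - [1.6,-0.2,0,-0.03,-0.27,0.05,0]
    - [2.0,-0.25,0,-0.04,-0.34,0.06,0]

```text
clock: 11.6
position: [0.5818, 0.1084, 0.2767]
ee_rot: [-2.054, -1.813, -0.553]
force: [-0.1, -0.1, -3.6]
width: 0.217
gripper_force: 35.0
```

Call:
drive_tool:
  targets:
    - [0.4,-0.05,0,-0.01,-0.07,0.03,0]
    - [0.8,-0.1,0,-0.02,-0.15,0.05,0]
    - [1.2,-0.15,0,-0.03,-0.22,0.08,0]
    - [1.6,-0.2,0,-0.04,-0.3,0.1,0]
    - [2.0,-0.25,0,-0.05,-0.37,0.125,0]

```text
clock: 12.1
position: [0.58, 0.0934, 0.2816]
ee_rot: [-1.939, -1.712, -0.71]
force: [-0.2, -0.9, -2.6]
width: 0.216
gripper_force: 35.0
```

Call:
drive_tool:
  targets:
    - [0.4,-0.05,0,-0.01,-0.07,0.01,0]
    - [0.8,-0.1,0,-0.02,-0.15,0.02,0]
    - [1.2,-0.15,0,-0.03,-0.22,0.03,0]
    - [1.6,-0.2,0,-0.04,-0.3,0.04,0]
    - [2.0,-0.25,0,-0.05,-0.37,0.055,0]

```text
clock: 12.6
position: [0.578, 0.0781, 0.2837]
ee_rot: [-1.819, -1.604, -0.854]
force: [-0.0, -0.2, -3.2]
width: 0.212
gripper_force: 35.0
```

Call:
drive_tool:
  targets:
    - [0,0,0,0,0,0,0]
    - [0,0,0,0,0,0,0]
    - [0,0,0,0,0,0,0]
    - [0,0,0,0,0,0,0]
    - [0,0,0,0,0,0,0]

```text
clock: 13.1
position: [0.5779, 0.0783, 0.2838]
ee_rot: [-1.82, -1.605, -0.852]
force: [-0.0, 0.1, -2.8]
width: 0.212
gripper_force: 35.0
```

```bash
python3 - <<'E'
from h import *
s=arm.observe();print(s["clock"],s["position"],R(s["ee_rot"]).round(3),s["joints"].round(3),s["force"],s["gripper_force"])
a=cam("scene");b=cam("side");f=lambda c:cv2.cvtColor(c[0],cv2.COLOR_RGB2BGR)
cv2.imwrite("pics/m4.png",np.hstack([cv2.resize(f(a)[130:280,180:380],(440,330),interpolation=2),cv2.resize(f(b)[100:250,290:450],(352,330),interpolation=2)]))
E
```

```text
13.1 [0.57794455 0.07831262 0.28382208] [[ 0.08   0.992  0.095]
 [ 0.635 -0.125  0.762]
 [ 0.768 -0.001 -0.64 ]] [ 0.857  0.591 -0.873  1.728 -0.513  1.028  0.234] [-0.04362736  0.12311359 -2.76041195] 34.993738532066345
```

View pics/m4.png

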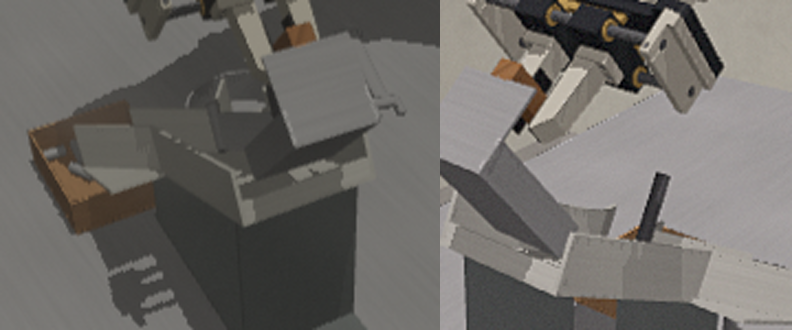

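Two pins are visible in the carton at (52,152) and (75,172), and the third may be hidden behind the chute. I'm levelling the scoop and carrying it back to its old place.

Call:
drive_tool:
  targets:
    - [-1,0.12,0,0,0,0.4,0]
    - [-2,0.25,0,0,0.3,0.8,0]
    - [-3,0.37,0,0,0.8,1.2,0]
    - [-4,0.5,0,0,1.5,1.3,0]
    - [-5,0.62,0,-0.1,2.2,1.3,0]

```text
clock: 13.7
position: [0.5746, 0.1668, 0.3374]
ee_rot: [-2.116, -1.863, -0.47]
force: [0.4, 0.2, -3.8]
width: 0.216
gripper_force: 35.0
```

Call:
drive_tool:
  targets:
    - [-1,0.12,0,-0.3,0.8,0,0]
    - [-2,0.25,0,-0.6,1.6,0,0]
    - [-3,0.37,0,-0.9,2.4,0,0]
    - [-4,0.5,0,-1.2,3.2,0,0]
    - [-4.95,0.62,0,-1.37,4.0,0,0]

```text
clock: 14.2
position: [0.5177, 0.3277, 0.3365]
ee_rot: [2.355, 2.076, 0.001]
force: [1.1, -0.3, -2.5]
width: 0.215
gripper_force: 35.0
```

Call:
drive_tool:
  targets:
    - [0,0,0,0,0.1,-0.9,0]
    - [0,0,0,0,0.1,-1.9,0]
    - [0,0,0,0,0.1,-2.9,0]
    - [0,0,0,0,0.1,-3.9,0]
    - [0,0,0,0,0.1,-4.8,0]

```text
clock: 14.7
position: [0.5182, 0.33, 0.1417]
ee_rot: [-2.355, -2.076, -0.001]
force: [-0.2, -0.1, -3.2]
width: 0.216
gripper_force: 35.0
```

Call:
drive_tool:
  targets:
    - [0,0,0,0,0,-0.5,0]
    - [0,0,0,0,0,-1.0,0]
    - [0,0,0,0,0,-1.3,0]
    - [0,0,0,0,0,-1.5,0]
    - [0,0,0,0,0,-1.5,0]

```text
clock: 15.2
position: [0.5188, 0.3298, 0.083]
ee_rot: [-2.356, -2.076, -0.001]
force: [-0.5, -1.1, -3.5]
width: 0.214
gripper_force: 35.0
```

```bash
python3 - <<'E'
from h import *
s=arm.observe();print(s["clock"],s["position"],R(s["ee_rot"]).round(3),s["force"],s["gripper_force"])
E
```

```text
15.2 [0.51876354 0.32978161 0.08296299] [[ 0.126  0.992 -0.   ]
 [ 0.992 -0.126  0.001]
 [ 0.001 -0.    -1.   ]] [-0.53266912 -1.13919234 -3.45165452] 34.99920666217804
```

Call:
drive_tool:
  targets:
    - [0,0,0,0,0,-0.25,0]
    - [0,0,0,0,0,-0.45,0]
    - [0,0,0,0,0,-0.58,0]
    - [0,0,0,0,0,-0.65,0]
    - [0,0,0,0,0,-0.66,0]

```text
clock: 15.7
position: [0.5191, 0.3299, 0.0569]
ee_rot: [-2.356, -2.076, -0.002]
force: [0.5, -0.4, -2.6]
width: 0.22
gripper_force: 35.0
```

Call:
drive_tool:
  targets:
    - [0,0,0,0,0,0,0.9]
    - [0,0,0,0,0,0,0.9]
    - [0,0,0,0,0,0,0.9]
    - [0,0,0,0,0,0,0.9]
    - [0,0,0,0,0,0,0.9]

```text
clock: 16.2
position: [0.5193, 0.33, 0.0573]
ee_rot: [-2.357, -2.077, -0.003]
force: [0.1, -0.2, 0.2]
width: 0.6
gripper_force: 0.0
```

Call:
drive_tool:
  targets:
    - [0,0,0,0,0,0,0.9]
    - [0,0,0,0,0,0,0.9]
    - [0,0,0,0,0,0.4,0.9]
    - [0,0,0,0,0,1.4,0.9]
    - [0,0,0,0,0,2.4,0.9]

```text
clock: 16.7
position: [0.5186, 0.3297, 0.1548]
ee_rot: [-2.356, -2.077, -0.001]
force: [0.7, 0.4, -0.2]
width: 0.894
gripper_force: 0.0
```

Call:
drive_tool:
  targets:
    - [0,0,0,0,-0.2,1,0.9]
    - [0,0,0,0,-0.8,2,0.9]
    - [0,0,0,0,-1.6,3,0.9]
    - [0,0,0,0,-2.6,3.8,0.9]
    - [0,0,0,0,-3.6,4,0.9]

```text
clock: 17.2
position: [0.5197, 0.1865, 0.3182]
ee_rot: [2.354, 2.079, 0.013]
force: [-0.1, 0.4, -0.2]
width: 0.902
gripper_force: 0.0
```

```bash
python3 - <<'E'
from h import *
import pickle
arm.get_image("side");w=cam("wrist")
s=arm.observe();print(s["clock"],s["position"],s["force"])
a=cam("scene");f=lambda c:cv2.cvtColor(c[0],cv2.COLOR_RGB2BGR)
pickle.dump((w,a),open("p2.pkl","wb"))
cv2.imwrite("pics/m5.png",np.hstack([cv2.resize(f(w)[:240],(480,180*1)),cv2.resize(f(a)[170:245,180:280],(240,180),interpolation=2)]))
cv2.imwrite("pics/m5.png",np.vstack([np.hstack([cv2.resize(f(w)[:260,100:500],(400,260)),cv2.resize(f(a)[170:235,185:285],(400,260),interpolation=2)]),cv2.resize(f(a)[120:400,180:520],(800,330))[:, :800]]))
E
```

```text
17.3 [0.5209297  0.17996608 0.31628213] [-0.26474914 -1.47822513 -0.52203596]
```

View pics/m5.png

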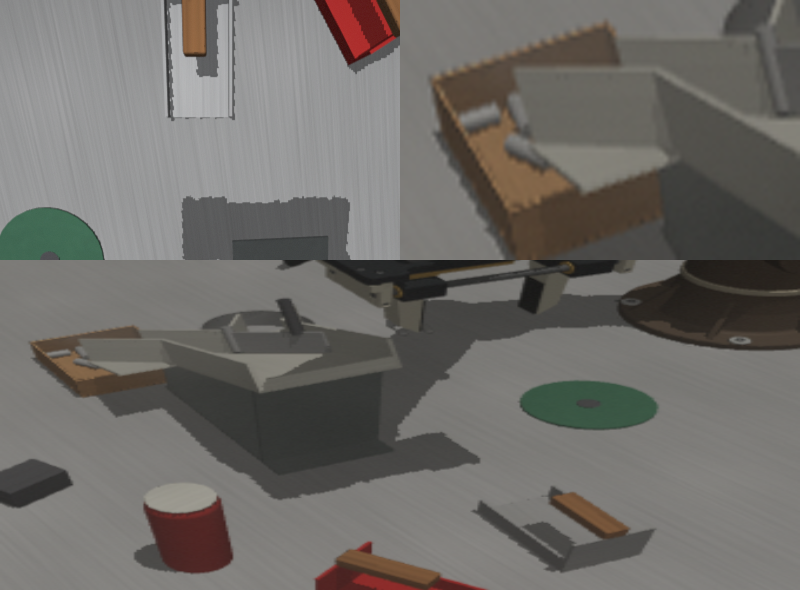

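All three pins are in the carton, at (480,118), (517,110) and (525,150) in the crop. The scoop is empty and upright, the flap is on the tin side, and the gripper is clear.

```bash
python3 -c "
from cell import arm
print(arm.sign_off())"
```

```text
the job is handed in; nothing more can be done
None
```

I handed the job in with the flap closing the tin branch, all three pins in the carton and the empty scoop upright on the bench; sign-off returned no verdict, so this rests on the final pictures.

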